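# Show which doming punch goes back in which hole

### The job

Show where the stray tool belongs, pointing down with the fingertips and touching nothing: first point at the ball end of the doming punch that lies on the pad, with the fingertips about 2 cm above the ball, and stay there for two seconds. Then point in the same way at the one empty hole of the punch stand, about 2 cm above its mouth, and again stay for two seconds. Finish with the hand raised so that the fingertips are at least 20 cm above the bench; do not pick up, touch or move anything.

Things in the scene. Friction and masses are not known exactly. Their poses are not given: they have to be found in the camera images.
- loose_ball (a point): centre of the polished ball, 26 mm in diameter, on the end of the one doming punch that lies on the pad: a steel punch 80 mm long with a plain round 15 mm shank. The top of the ball is 13 mm above this point and 30 mm above the bench
- loose_punch: the same lying doming punch, loose, about 130 g; origin on the pad's surface at the middle of its length; its x axis runs along the shank towards the ball, whose centre is 27 mm along it
- empty_hole: the one empty hole of the punch stand, 16.5 mm wide, 38 mm deep; origin at the centre of its mouth, in the stand's top face, 50 mm above the bench; z up
- stand: fixed wooden punch stand, a block 60 x 280 x 50 mm high; origin at the centre of its underside, y along its length. Five holes in one row along y, 54 mm apart, the middle one at its centre; four hold punches and one is empty; which one varies
- pad: thin cork bench pad, fixed, 110 x 320 x 4 mm, y along its length; origin at the centre of its underside. The doming punch lies on it beside a centre punch and a ring clamp, about 100 mm apart, in any order
- punch0: steel doming punch standing loose in a hole of the stand, ball head 20 mm wide, its top 42 mm above the stand (92 mm above the bench); origin at its foot, at the bottom of the hole
- punch1: steel doming punch standing loose in a hole of the stand, ball head 22 mm wide, its top 42 mm above the stand (92 mm above the bench); origin at its foot, at the bottom of the hole
- punch2: steel doming punch standing loose in a hole of the stand, ball head 24 mm wide, its top 42 mm above the stand (92 mm above the bench); origin at its foot, at the bottom of the hole
- punch3: steel doming punch standing loose in a hole of the stand, ball head 27 mm wide, its top 42 mm above the stand (92 mm above the bench); origin at its foot, at the bottom of the hole
- centre_punch: square steel centre punch with a pointed end and no ball, lying on the pad, 93 x 10 x 10 mm, x along its length, origin under its middle
- ring_clamp: wooden ring clamp with a brass band, lying on the pad, 90 x 28 x 23 mm, x along its length, origin under its middle
- cup: white cup standing on the bench, 84 mm wide, 110 mm high, origin at the centre of its underside
- doming_block: steel doming block with round dents, 50 mm cube, origin at the centre of its underside
- hammer: hammer lying on the bench, 240 mm long, under 60 mm high, x along its handle towards the head
- sanding_block: wooden block, 50 x 110 x 30 mm high, origin at the centre of its underside
- jar: small amber jar, 60 mm wide, 65 mm high, origin at the centre of its underside
Things that resemble listed ones, but are neither listed nor needed, are in the scene too. Leave any black or red look-alike of the loose_punch alone.

How it is judged:
By the outcome, as a careful person would: the job done as asked, in the order asked, and still so for the second after the job is handed in, with the robot touching nothing.
It also fails if it takes over 48 s, if anything falls off the work surface, if the arm or the gripper's body presses on something with over 40 N, if the wrist force passes 120 N, or if a joint passes its speed limit or range.

### The arm

A 7-joint arm with a two-finger parallel gripper is mounted at the origin on the work surface. World frame = base frame: x ahead of the robot, y to its left, z up, the work surface at z = 0. Lengths are in m, angles in degrees, forces in N, time in s.
With the tool pointing down it reaches from about 0.4 to 0.925 m from the base axis. Payload 5.6 kg.
Tool frame: the origin (TCP) lies midway between the tips of the shut fingers; the grasp point (between the pads) lies 19 mm behind it; x points along the fingers, y is the direction in which the jaws open and shut, and the axes are right-handed (so a half turn about x gives the same grasp; the last joint's range is limited). The gripper opens to 85 mm and grips with 20 to 120 N. Pads are 22 mm wide; open, the fingers measure 114 mm over their backs; the gripper's body (76 mm by 85 mm) begins 54 mm behind the grasp point. The pads swing forward as they close: fully open they stand 13 mm farther back than shut.
Start: joints at [65.833, 26.786, -0.665, 91.828, 0.344, 61.387, -3.226], TCP at [0.24, -0.604, 0.194] pointing down, gripper open.
Joint ranges: [-144.91, 144.91], [-17.63, 115.5], [-89.93, 88.59], [15.96, 139.68], [-74.01, 254.01], [8.47, 105.57], [-167.45, 167.45]. Speed limits (degrees/s): [147.25, 147.25, 180, 180, 180, 180, 180].

### API

Orientations are given as a 3x3 rotation matrix whose columns are the frame's x, y, z axes.
In Python, from rig import telemetry, viewer, manip, finder gives the robot as it stands.
- The arm moves only by the tool carry_out, never from a script. Its arguments are lists of equal length, an entry for each row: "twist": the turn, a rotation vector about the tool's x, y, z in degrees, a list of three; "offset": the shift along the tool's x, y, z in m, a list of three; "jaw": the gripper command: -1 is fully open, 1 is shut, values between are in proportion. A call has 1 to 10 rows; each row shifts and turns the commanded pose from where the row before left it, along the tool's axes as they then stand; what a row does not reach is not made up. A row lasts 1/8 s, in which the tool goes at most 62.5 mm and 10.7 degrees, less where a joint would pass 70% of its speed; a pose out of reach is approached as far as the arm can. A call with a gripper value outside its range is refused whole. The fingers move at their own pace and stop on an object; "squeeze" is the grip in N (left out, the last holds). Time passes only in rows, so rows that do not move let the fingers close. It gives the time, the measured TCP pose, the force and the opening at its end, in the units of the state.
- telemetry.state(): the state, without advancing time (a new reading comes with each control period).
- viewer.grab_frame(name): name is "side" or "top" or "wrist"; returns a dict with "image" (400x640x3 uint8, red, green, blue), "mtx" (3x3 intrinsics, pixels), "origin" and "attitude" of the camera in the world; the wrist camera has in their place "mount" (4x4, takes a point from camera to tool coordinates, whose origin is the TCP and whose axes are the tool frame's). Camera axes: x right, y down, z forward; pixel columns grow to the right and rows downward; lengths in m; the calibration is good to about 2 mm. A picture is of the moment at which its call begins: read the wrist's pose just before it. There is no depth.
- manip.hand_in(): hands the job in, once; it reports no verdict.
Trained networks look in a picture, given as the dict that the camera call returned (one of the last four; its "shot" number tells which), for a name from the list of things; names that differ only in an ending like _2 or _b are one class to them, and where a whole thing is asked for, a point or a joint stands for the part that bears it (a point fixed in the world has none). Each returns a list of dicts, best first, with "confidence" (0 to 1); they miss things now and then, are a little off and sometimes report something else, mostly with a low value. They report only what shows in the picture. A call takes as long as a camera call. They do not tell look-alikes from the thing itself.
- finder.boxes_of(target, picture): "position" ([row, column] in pixels, amid what is visible of it).
- finder.cut_out(target, picture): "region" (400x640 bool, what is visible of it) and "position" ([row, column] in pixels, amid what is visible of it).
- finder.landmark_of(target, picture): "position" ([row, column] in pixels: a listed point, or the origin of a listed thing).
The state is a dict: "clock": time; "q": joint angles; "qvel": joint speeds; "tau": joint torques, N m; "tool_pos": TCP position; "eef_rot": TCP orientation; "contact_force": force on the tool from outside, world axes, zero at the start; "ft_torque": the same for the moment, N m; "opening": finger opening in m.
Only numpy, scipy, OpenCV 4.12 (cv2) and the standard library are available. Lean on these libraries where they do the work, as an engineer would, in place of code of your own. Each camera call takes 0.05 s, during which the arm holds its last target. There are 200 camera calls.

## Working session

There is one attempt and no reset: what is moved stays moved. The work goes in short steps, Python scripts to look and compute and a tool call to move; the robot and the scene stay as the last step left them, time stands still between calls to the robot, and variables do not carry over. Pictures are saved under pics/ and viewed, about 8 in all and at most 12, crops included, and the job is handed in when it is done.

Besides the shell and the picture viewer there is one more tool, called in YAML: its name, and indented under it one key for each argument. carry_out: Moves the arm, as the interface text tells. Its arguments: {"type":"object","properties":{"twist":{"type":"array"},"offset":{"type":"array"},"jaw":{"type":"array"},"squeeze":{"type":"number"}},"required":["twist","offset","jaw"]}

```bash
mkdir -p pics; cat > h.py <<'E'
import numpy as np, cv2
from rig import telemetry, viewer, manip, finder
def ray(f,pos,st=None):
    K=np.array(f["mtx"]); r,c=pos
    d=np.linalg.inv(K)@[c,r,1.]
    if "mount" in f:
        M=np.array(f["mount"]);R=np.array(st["eef_rot"])
        return R@M[:3,3]+np.array(st["tool_pos"]), R@M[:3,:3]@d
    return np.array(f["origin"]), np.array(f["attitude"])@d
def at_z(f,pos,z,st=None):
    o,d=ray(f,pos,st); return o+d*(z-o[2])/d[2]
def proj(f,p,st=None):
    K=np.array(f["mtx"])
    if "mount" in f:
        M=np.array(f["mount"]);R=np.array(st["eef_rot"]); o=R@M[:3,3]+np.array(st["tool_pos"]);A=R@M[:3,:3]
    else: o=np.array(f["origin"]);A=np.array(f["attitude"])
    u=K@(A.T@(np.array(p)-o)); return u[1]/u[2],u[0]/u[2]
def save(f,n): cv2.imwrite("pics/"+n,cv2.cvtColor(f["image"],cv2.COLOR_RGB2BGR))
E
python3 - <<'E'
from h import *
s=telemetry.state(); print(s)
Z=dict(loose_ball=.017,loose_punch=.004,empty_hole=.05,stand=0,pad=0,centre_punch=.004,ring_clamp=.004,cup=0,hammer=0,jar=0)
for n in("top","side"):
    f=viewer.grab_frame(n); save(f,n+"0.png"); print(n,np.round(f["origin"],3))
    for t in Z:
        for d in finder.landmark_of(t,f)[:4]:
            print(t,round(d["confidence"],2),np.round(d["position"]),np.round(at_z(f,d["position"],Z[t]),3))
E
```

```text
{'clock': 0.0, 'q': array([65.83218789, 26.83601502, -0.6635683 , 91.8826157 ,  0.34274295,
       61.38500998, -3.22429356]), 'qvel': array([ 0.050776  , -0.11177923, -0.03992093,  0.03039449,  0.01272362,
        0.00763313,  0.06217037]), 'tau': array([ 4.79294631e-04, -5.32386982e+01,  2.13631784e-02, -2.51304424e+01,
        1.14229371e-02,  7.71187304e-03, -1.19427378e-05]), 'tool_pos': array([ 0.24006997, -0.60336379,  0.19332595]), 'eef_rot': array([[-7.64104673e-04,  3.69751085e-01, -9.29130535e-01],
       [ 1.60151479e-03, -9.29129162e-01, -3.69751856e-01],
       [-9.99998426e-01, -1.77054542e-03,  1.17790103e-04]]), 'contact_force': array([ 0.45026392, -0.30666744,  0.9910818 ]), 'ft_torque': array([-0.01688364, -0.02650111,  0.00014286]), 'opening': 0.08550751989246451}
top [ 0.319 -0.055  1.244]
loose_ball 0.68 [289. 232.] [0.312 0.189 0.017]
loose_ball 0.5 [222. 250.] [0.488 0.151 0.017]
loose_ball 0.46 [228. 184.] [0.468 0.325 0.017]
loose_punch 0.64 [220. 189.] [0.491 0.318 0.004]
loose_punch 0.6 [231. 248.] [0.465 0.157 0.004]
loose_punch 0.58 [284. 244.] [0.327 0.
[... 575 characters left out ...]
0.154 0.017]
loose_punch 0.86 [277. 357.] [0.448 0.149 0.004]
loose_punch 0.61 [346. 328.] [0.492 0.325 0.004]
loose_punch 0.58 [287. 411.] [0.327 0.156 0.004]
stand 0.94 [242. 284.] [0.638 0.064 0.   ]
pad 0.6 [249. 353.] [0.465 0.06  0.   ]
pad 0.16 [273. 345.] [0.475 0.139 0.   ]
centre_punch 0.47 [246. 350.] [0.473 0.054 0.004]
ring_clamp 0.96 [219. 350.] [ 0.48  -0.047  0.004]
ring_clamp 0.39 [250. 353.] [0.464 0.068 0.004]
ring_clamp 0.15 [197. 251.] [ 0.77  -0.093  0.004]
cup 0.97 [341. 258.] [0.628 0.333 0.   ]
hammer 0.66 [144. 378.] [ 0.417 -0.463  0.   ]
hammer 0.31 [247. 351.] [0.468 0.054 0.   ]
jar 0.95 [197. 250.] [ 0.773 -0.095  0.   ]
jar 0.15 [274. 344.] [0.477 0.141 0.   ]
```

View pics/top0.png

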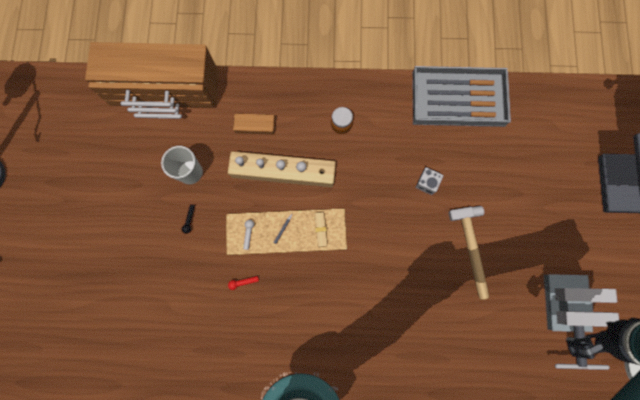

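View pics/side0.png

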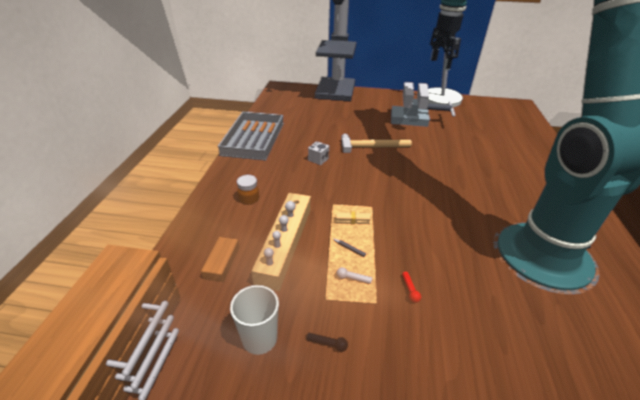

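The steel punch on the pad is at top (222,250) and side (274,340). The black look-alike is at top (228,186) and the red one at (284,234), both off the pad. The four standing heads are at top columns 239–302, and the empty hole is at (172,321). I'll check these in a close crop and measure.

```bash
python3 - <<'E'
from h import *
f=viewer.grab_frame("top")
for t,z in(("loose_ball",.017),("empty_hole",.05)):
    for d in finder.landmark_of(t,f)+finder.boxes_of(t,f): print(t,round(d["confidence"],2),np.round(d["position"],1),np.round(at_z(f,d["position"],z),3))
print("hole eye",at_z(f,(171.5,321.5),.05))
m=finder.cut_out("stand",f)[0]["region"]
print(cv2.minAreaRect(np.argwhere(m)[:,::-1].astype(np.float32)))
im=cv2.cvtColor(f["image"],cv2.COLOR_RGB2BGR)[140:290,170:360]
cv2.imwrite("pics/crop1.png",cv2.resize(im,None,fx=4,fy=4,interpolation=cv2.INTER_CUBIC))
print(f["mtx"],f["attitude"]); g=viewer.grab_frame("wrist");print(g["mount"])
E
```

```text
loose_ball 0.67 [226.6 185.4] [0.472 0.323 0.017]
loose_ball 0.59 [223.1 249. ] [0.485 0.153 0.017]
loose_ball 0.49 [286.3 227.2] [0.318 0.201 0.017]
loose_ball 0.43 [173.3 189. ] [0.618 0.325 0.017]
loose_ball 0.55 [283.5 238. ] [0.326 0.173 0.017]
loose_ball 0.53 [224.7 186.8] [0.477 0.319 0.017]
loose_ball 0.45 [230.7 246.6] [0.465 0.159 0.017]
empty_hole 0.26 [169.9 304.4] [0.627 0.009 0.05 ]
empty_hole 0.3 [123.3 253.2] [0.754 0.152 0.05 ]
empty_hole 0.28 [230.2 283.7] [0.465 0.057 0.05 ]
hole eye [ 0.62358969 -0.0369027   0.05      ]
((280.09649658203125, 169.09963989257812), (105.6098403930664, 28.72843360900879), 6.115502834320068)
[[463.42421318   0.         323.95412471]
 [  0.         463.42421318 194.65670752]
 [  0.           0.           1.        ]] [[ 0.02518644 -0.97983801  0.19819971]
 [-0.99967858 -0.02411252  0.0078304 ]
 [-0.00289343 -0.19833322 -0.98013038]]
[[-5.78596106e-05 -2.64404912e-01  9.64411758e-01 -1.79714143e-01]
 [ 9.99999977e-01  1.81698136e-04  1.09809413e-04 -3.93808296e-04]
 [-2.04265967e-04  9.64411743e-01  2.64404896e-01 -6.79188873e-02]
 [ 0.00000000e+00  0.00000000e+00  0.00000000e+00  1.00000000e+00]]
```

View pics/crop1.png

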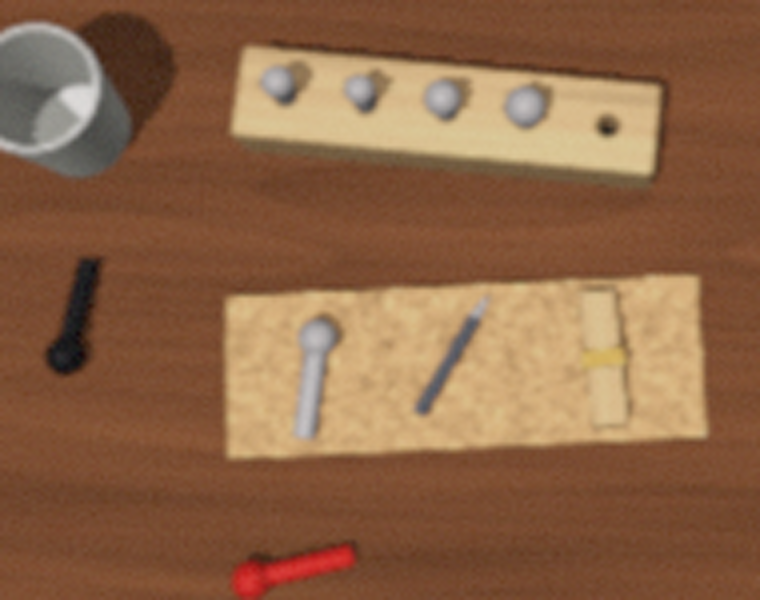

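The crop confirms it: the steel punch lies on the pad with its ball at pixel (223.8,249.8), and the empty hole is the rightmost one at (170.9,321.4). The black and red look-alikes are off the pad. I'll shut the fingers and set out, rising first.

carry_out:
  twist:
    - [0,0,0]
    - [0,0,0]
    - [0,0,0]
    - [0,0,0]
    - [0,0,0]
    - [0,0,0]
    - [0,0,0]
    - [0,0,0]
  offset:
    - [-0.03,0,0]
    - [-0.01,-0.031,-0.04]
    - [-0.01,-0.031,-0.04]
    - [0,-0.031,-0.04]
    - [0,-0.031,-0.04]
    - [0,-0.031,-0.04]
    - [0,-0.031,-0.04]
    - [0,-0.031,-0.04]
  jaw: [1,1,1,1,1,1,1,1]

```text
clock: 2.45
tool_pos: [0.421, -0.2974, 0.2446]
eef_rot: [[0.001, 0.37, -0.929], [-0.001, -0.929, -0.37], [-1.0, 0.001, -0.0]]
contact_force: [0.8, -0.3, 0.4]
opening: 0.0002
```

carry_out:
  twist:
    - [-9.76,0,0]
    - [-9.76,0,0]
    - [-9.76,0,0]
    - [-9.76,0,0]
    - [-9.76,0,0]
    - [-9.76,0,0]
    - [-9.76,0,0]
    - [0,0,0]
  offset:
    - [0,0,0]
    - [0,0,0]
    - [0,0,0]
    - [0,0,0]
    - [0,0,0]
    - [0,0,0]
    - [0,0,0]
    - [0,0,0]
  jaw: [1,1,1,1,1,1,1,1]

```text
clock: 3.45
tool_pos: [0.4202, -0.2989, 0.2444]
eef_rot: [[0.0, 1.0, -0.002], [-0.0, -0.002, -1.0], [-1.0, 0.0, 0.0]]
contact_force: [-0.1, 0.1, 0.6]
opening: 0.0002
```

carry_out:
  twist:
    - [0,0,0]
    - [0,0,0]
    - [0,0,0]
    - [0,0,0]
    - [0,0,0]
    - [0,0,0]
    - [0,0,0]
    - [0,0,0]
    - [0,0,0]
    - [0,0,0]
  offset:
    - [0,0.007,-0.05]
    - [0,0.007,-0.05]
    - [0,0.007,-0.05]
    - [0,0.007,-0.05]
    - [0,0.007,-0.05]
    - [0.02,0.007,-0.05]
    - [0.02,0.007,-0.05]
    - [0.03,0.007,-0.05]
    - [0.045,0.009,-0.05]
    - [0,0,0]
  jaw: [1,1,1,1,1,1,1,1,1,1]

```text
clock: 4.7
tool_pos: [0.4818, 0.1509, 0.1299]
eef_rot: [[-0.006, 1.0, 0.004], [0.001, 0.004, -1.0], [-1.0, -0.006, -0.001]]
contact_force: [0.5, -0.5, 0.5]
opening: -0.0001
```

```bash
python3 - <<'E'
from h import *
s=telemetry.state(); f=viewer.grab_frame("wrist"); save(f,"w1.png"); print(s["clock"],s["tool_pos"],s["q"])
for t,z in(("loose_ball",.017),):
    for d in finder.landmark_of(t,f): print(t,round(d["confidence"],2),np.round(d["position"],1),np.round(at_z(f,d["position"],z,s),3))
print(proj(f,s["tool_pos"],s))
E
```

```text
4.7 [0.48176379 0.15092212 0.12988923] [  8.26371324  22.30885562 -35.31710906 113.19229833  16.41101177
  49.78013105 -35.58109447]
loose_ball 0.63 [148.5 170.9] [0.325 0.19  0.017]
loose_ball 0.6 [183.5 326.2] [0.482 0.155 0.017]
(np.float64(225.2767728326716), np.float64(324.5869073092856))
```

View pics/w1.png

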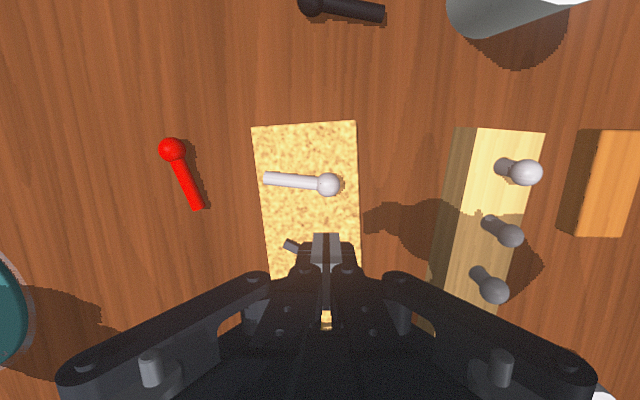

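The wrist view shows the steel ball at about (184,329), agreeing with the top view (≈0.485, 0.153). The red and black look-alikes are far from it. I'll check the real fingertip against the reported TCP in the side view.

```bash
python3 - <<'E'
from h import *
s=telemetry.state(); f=viewer.grab_frame("side"); g=viewer.grab_frame("top")
print(proj(f,s["tool_pos"]),proj(g,s["tool_pos"]))
r,c=map(int,proj(f,s["tool_pos"])); r0,c0=r-80,c-75
im=cv2.cvtColor(f["image"],cv2.COLOR_RGB2BGR)[r0:r0+140,c0:c0+160]
im=cv2.resize(im,None,fx=4,fy=4,interpolation=cv2.INTER_CUBIC)
p=s["tool_pos"]
for q,col in((p,(0,0,255)),([.485,.153,.03],(255,0,0)),([.485,.153,.017],(0,255,0))):
    y,x=proj(f,q); cv2.drawMarker(im,(int((x-c0+.5)*4),int((y-r0+.5)*4)),col,cv2.MARKER_CROSS,20,1)
cv2.imwrite("pics/s1.png",im)
w=viewer.grab_frame("wrist");print(w["mtx"])
E
```

```text
(np.float64(234.18982584278092), np.float64(344.6497178249785)) (np.float64(217.06612883244486), np.float64(243.78920944558612))
[[287.20458204   0.         325.81745908]
 [  0.         287.20458204 198.69262173]
 [  0.           0.           1.        ]]
```

View pics/s1.png

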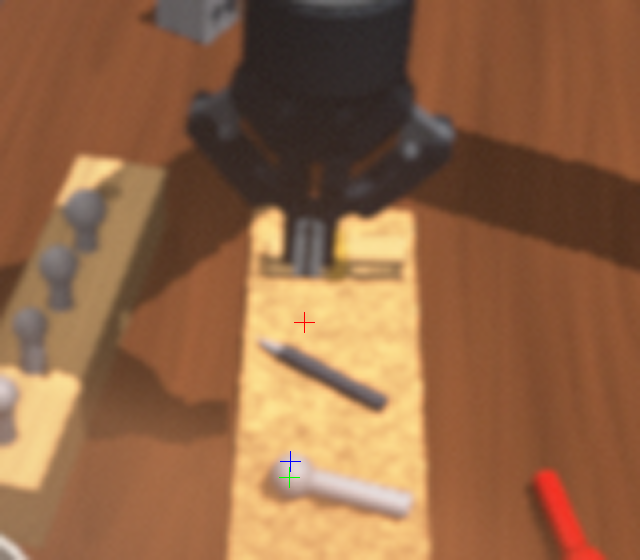

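The tip shows about 12 px above where the TCP projects. I'll triangulate the fingertip edge from the wrist and side views.

```bash
python3 - <<'E'
from h import *
from scipy.optimize import least_squares
s=telemetry.state(); f=viewer.grab_frame("side"); w=viewer.grab_frame("wrist")
print(s["clock"],s["tool_pos"],s["opening"])
r,c=map(int,proj(f,s["tool_pos"])); r0,c0=r-80,c-75
ps=np.array([r0+274/4-.5,c0+308/4-.5]); pw=np.array([234,326.])
e=lambda p:np.r_[np.array(proj(f,p))-ps,np.array(proj(w,p,s))-pw]
o=least_squares(e,s["tool_pos"],x_scale=.01); print(o.x,o.fun, o.x-s["tool_pos"])
W=cv2.cvtColor(w["image"],cv2.COLOR_RGB2BGR)[200:350,245:405]
S=cv2.cvtColor(f["image"],cv2.COLOR_RGB2BGR)[r0+20:r0+90,c0+40:c0+115]
W=cv2.resize(W,(400,375),interpolation=cv2.INTER_CUBIC);S=cv2.resize(S,(400,375),interpolation=cv2.INTER_CUBIC)
cv2.imwrite("pics/tip.png",np.clip(np.hstack([W,S])*1.6,0,255))
E
```

```text
4.95 [0.4853159  0.14584232 0.13386352] 0.0004831049759460827
[0.48602877 0.15811868 0.17879586] [-0.04300794 -0.92736211  0.01739227 -0.23731565] [0.00071287 0.01227637 0.04493233][ WARN:0@2.570] global loadsave.cpp:1063 imwrite_ Unsupported depth image for selected encoder is fallbacked to CV_8U.
```

View pics/tip.png

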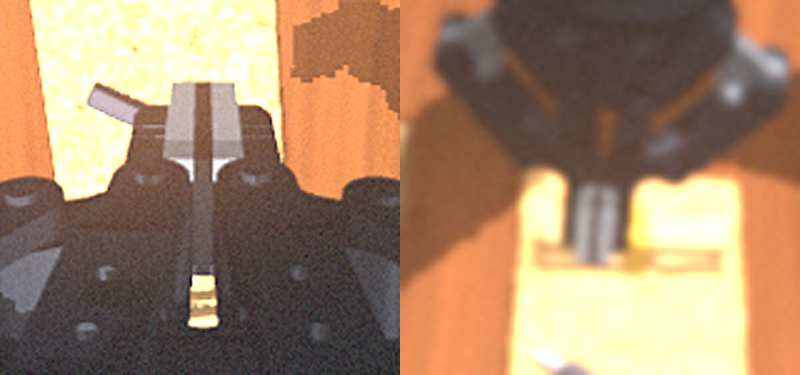

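```bash
python3 - <<'E'
from h import *
from scipy.optimize import least_squares
for i in range(3):
    s=telemetry.state(); print(s["clock"],s["tool_pos"],s["q"][:4],s["qvel"][:3],s["contact_force"])
    f=viewer.grab_frame("top")
w=viewer.grab_frame("wrist")
top=[(228.3,186,.013),(284,231.5,.013),(223.3,249.3,.017),(214,226,.004),(254,226.5,.004)]
wr=np.array([(3,312),(149,172),(184,328),(121,355),(127,251)],float)  # taken at clock 4.7
P=[at_z(f,(r,c),z) for r,c,z in top]
s0=dict(tool_pos=np.array([.48176,.15092,.12989]),eef_rot=s["eef_rot"])
for n,R in (("now",s["eef_rot"]),("printed",np.array([[-0.006,1,.004],[.001,.004,-1],[-1,-.006,-.001]]))):
    def e(t): return np.concatenate([np.array(proj(w,p,dict(tool_pos=s0["tool_pos"]+t,eef_rot=R)))-q for p,q in zip(P,wr)])
    print(n,np.round(e(np.zeros(3)),1)); o=least_squares(e,np.zeros(3),x_scale=.01); print("shift",o.x,np.round(o.fun,1))
E
```

```text
5.05 [0.48524284 0.14592628 0.13387758] [  8.73050015  21.8428778  -35.21221761 113.11803678] [-0.08885237  0.19079238 -0.20200727] [-2.16203586e-05  1.03267014e+00  1.59578165e-01]
5.1 [0.48513836 0.14612053 0.13379086] [  8.72254722  21.85398407 -35.2258518  113.12132529] [-0.1445094   0.32288923 -0.16361426] [-0.07133164  0.49690918  0.42496434]
5.15 [0.48499663 0.1463056  0.13364128] [  8.70924457  21.87105198 -35.23539698 113.12606306] [-0.35026964  0.38459547 -0.13983921] [ 0.73627484 -0.28626328  0.21096847]
now [-2.  -3.3 -0.5 -1.2  1.4 -0.3 -2.  -2.5  0.8 -2.9]
shift [-0.00181307  0.00041859  0.00179518] [-0.7 -1.2 -0.2  1.5  1.5  1.4 -1.6 -0.9  1.1 -0.6]
printed [-1.7 -1.2 -1.3  0.4  1.6  0.5 -1.7 -1.2  0.5 -1.4]
shift [-0.00040919  0.00050804  0.0011233 ] [-0.6 -0.7 -0.9  1.5  1.8  0.9 -1.1 -0.9  1.  -0.7]
```

The wrist camera pose agrees with the world to about 1–2 mm, so only the visible tip disagrees, appearing about 40 mm higher than the TCP. Descending to TCP z = 0.05 is safe either way, so I'll go there and look from close by.

carry_out:
  twist:
    - [0,0,0]
    - [0,0,0]
    - [0,0,0]
    - [0,0,0]
    - [0,0,0]
    - [0,0,0]
  offset:
    - [0.03,0,-0.002]
    - [0.03,0,-0.001]
    - [0.016,0,0]
    - [0,0,0]
    - [0,0,0]
    - [0,0,0]
  jaw: [1,1,1,1,1,1]

```text
clock: 6.0
tool_pos: [0.4852, 0.1505, 0.0578]
eef_rot: [[0.002, 1.0, 0.0], [0.0, 0.0, -1.0], [-1.0, 0.002, -0.0]]
contact_force: [-0.4, 0.5, 0.1]
opening: 0.0001
```

```bash
python3 - <<'E'
from h import *
s=telemetry.state(); f=viewer.grab_frame("side"); w=viewer.grab_frame("wrist")
print(s["clock"],s["tool_pos"],s["opening"],s["contact_force"],proj(f,s["tool_pos"]),proj(w,s["tool_pos"],s))
r0,c0=200,290
S=cv2.cvtColor(f["image"],cv2.COLOR_RGB2BGR)[r0:r0+120,c0:c0+100]
S=cv2.resize(S,None,fx=4,fy=4,interpolation=cv2.INTER_CUBIC)
y,x=proj(f,s["tool_pos"]);cv2.drawMarker(S,(int((x-c0+.5)*4),int((y-r0+.5)*4)),(0,0,255),cv2.MARKER_CROSS,14,1)
W=cv2.cvtColor(w["image"],cv2.COLOR_RGB2BGR)[120:320,245:405]
W=cv2.resize(W,(384,480),interpolation=cv2.INTER_CUBIC)
cv2.imwrite("pics/tip2.png",np.clip(np.hstack([W,S])*1.3,0,255).astype(np.uint8))
E
```

```text
6.0 [0.48518346 0.15047606 0.05780198] 9.798930390070752e-05 [-0.41558951  0.50523929  0.11347181] (np.float64(259.6642642390134), np.float64(341.9609710813293)) (np.float64(225.28430685182502), np.float64(324.5897518687429))
```

View pics/tip2.png

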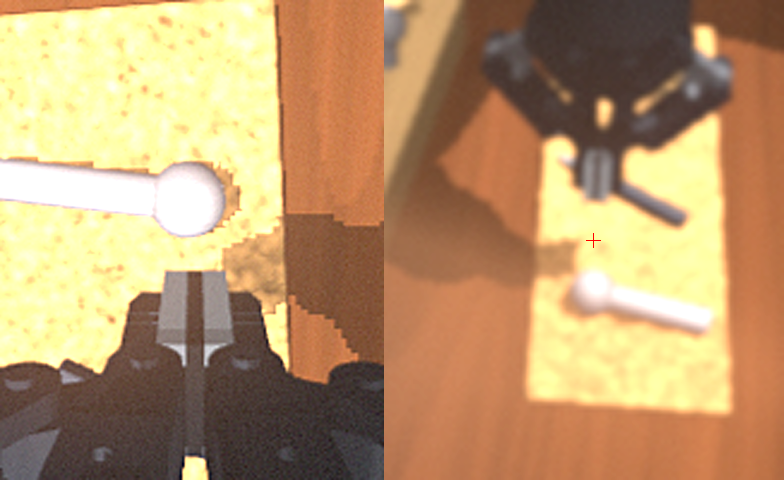

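The visible tips are far above the ball, and the cork shows between the fingers where the gripper body should be. So the whole gripper sits about 4 cm farther back than the reported TCP. I'll go down 18 mm, which stays clear even by the reported TCP, and measure the offset.

carry_out:
  twist:
    - [0,0,0]
    - [0,0,0]
    - [0,0,0]
    - [0,0,0]
  offset:
    - [0.009,0,-0.002]
    - [0.009,0,0]
    - [0,0,0]
    - [0,0,0]
  jaw: [1,1,1,1]

```text
clock: 6.6
tool_pos: [0.4843, 0.1524, 0.0386]
eef_rot: [[-0.0, 1.0, 0.001], [-0.0, 0.001, -1.0], [-1.0, -0.0, 0.0]]
contact_force: [0.7, -0.0, -0.7]
opening: -0.0003
```

```bash
python3 - <<'E'
from h import *
s=telemetry.state(); f=viewer.grab_frame("side"); w=viewer.grab_frame("wrist")
p=s["tool_pos"];print(s["clock"],p,s["contact_force"])
r0,c0=230,310
S=cv2.cvtColor(f["image"],cv2.COLOR_RGB2BGR)[r0:r0+60,c0:c0+60]
S=cv2.resize(S,None,fx=8,fy=8,interpolation=cv2.INTER_CUBIC)
# predicted camera-side bottom edge of shut fingers if tip is k mm behind the TCP
for k,col in((0,(0,0,255)),(30,(0,255,0)),(40,(255,0,0)),(50,(255,0,255))):
    q=p+np.array([0,.011,k/1000]); y,x=proj(f,q);cv2.drawMarker(S,(int((x-c0+.5)*8),int((y-r0+.5)*8)),col,cv2.MARKER_CROSS,14,1)
    print(k,"side",np.round(proj(f,q),1),"wrist",np.round(proj(w,q,s),1))
W=cv2.cvtColor(w["image"],cv2.COLOR_RGB2BGR)[140:300,265:385]
W=cv2.resize(W,(360,480),interpolation=cv2.INTER_CUBIC)
cv2.imwrite("pics/tip3.png",np.clip(np.hstack([W,S])*1.3,0,255).astype(np.uint8))
E
```

```text
6.6 [0.48427708 0.15237299 0.03863837] [ 0.72113152 -0.01668937 -0.73607332]
0 side [270.  341.3] wrist [209.5 324.6]
30 side [260.8 342.1] wrist [225.8 324.4]
40 side [257.6 342.3] wrist [232.6 324.3]
50 side [254.4 342.6] wrist [240.4 324.2]
```

View pics/tip3.png

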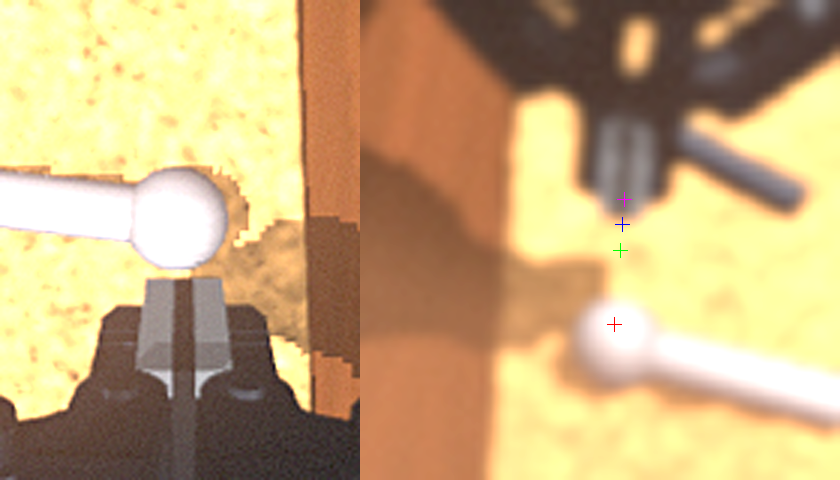

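In the wrist view the tip edge is at row 232.7, and in the side view at about 256. That puts the real fingertips 40–45 mm behind the reported TCP, so they are now at z ≈ 0.081, about 5 cm above the ball, as the picture shows. To bring the real tips to z ≈ 0.05 I'll go down another 30 mm in small steps.

carry_out:
  twist:
    - [0,0,0]
    - [0,0,0]
    - [0,0,0]
    - [0,0,0]
    - [0,0,0]
    - [0,0,0]
  offset:
    - [0.008,0.001,0]
    - [0.008,0,0]
    - [0.008,0,0]
    - [0.006,0,0]
    - [0,0,0]
    - [0,0,0]
  jaw: [1,1,1,1,1,1]

```text
clock: 7.45
tool_pos: [0.4855, 0.1524, 0.0089]
eef_rot: [[0.0, 1.0, 0.0], [0.0, 0.0, -1.0], [-1.0, 0.0, -0.0]]
contact_force: [-0.2, -0.3, 0.4]
opening: -0.0002
```

```bash
cat > look.py <<'E'
from h import *
import sys
def look(name,r0,c0,target):
    s=telemetry.state(); f=viewer.grab_frame("side"); w=viewer.grab_frame("wrist")
    p=s["tool_pos"];print(s["clock"],p,s["contact_force"])
    S=cv2.cvtColor(f["image"],cv2.COLOR_RGB2BGR)[r0:r0+60,c0:c0+60]
    S=cv2.resize(S,None,fx=8,fy=8,interpolation=cv2.INTER_CUBIC)
    for q,col in((p+[0,.011,.042],(255,0,0)),(target,(0,0,255)),(np.add(target,[0,0,.02]),(0,200,0))):
        y,x=proj(f,q);cv2.drawMarker(S,(int((x-c0+.5)*8),int((y-r0+.5)*8)),col,cv2.MARKER_CROSS,14,1)
    W=cv2.cvtColor(w["image"],cv2.COLOR_RGB2BGR)[140:300,265:385]
    W=cv2.resize(W,(360,480),interpolation=cv2.INTER_CUBIC)
    for q,col in((target,(0,0,255)),):
        y,x=proj(w,q,s);cv2.drawMarker(W,(int((x-264.5)*3),int((y-139.5)*3)),col,cv2.MARKER_CROSS,14,1)
    cv2.imwrite("pics/"+name,np.clip(np.hstack([W,S])*1.3,0,255).astype(np.uint8))
E
python3 -c "
from look import *
look('ball.png',235,310,[.485,.153,.03])"
```

```text
7.45 [0.48549813 0.15236626 0.00889201] [-0.23162043 -0.263092    0.3761598 ]
```

View pics/ball.png

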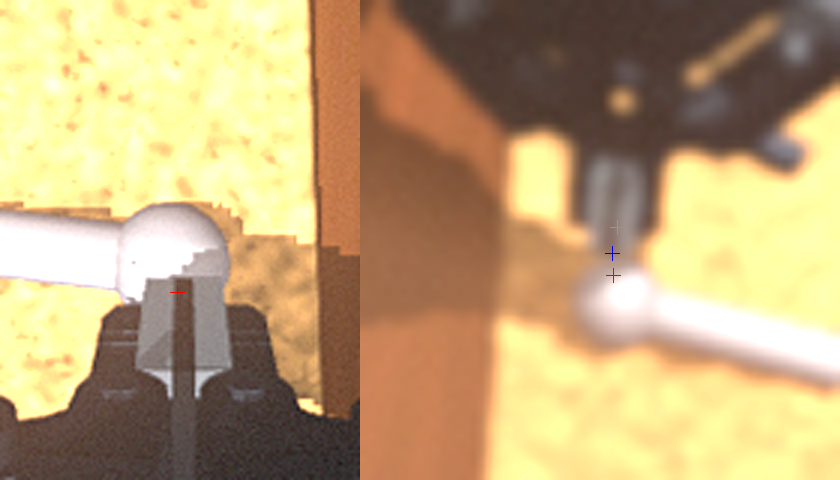

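There is no contact force even with the reported TCP at the height of the ball, which confirms the offset. The tips hover about 2 cm over the ball, within about 2 mm sideways. I'll shift 1.5 mm and hold for more than 2 s.

carry_out:
  twist:
    - [0,0,0]
    - [0,0,0]
    - [0,0,0]
    - [0,0,0]
    - [0,0,0]
    - [0,0,0]
    - [0,0,0]
    - [0,0,0]
    - [0,0,0]
    - [0,0,0]
  offset:
    - [0,-0.0015,0]
    - [0,0,0]
    - [0,0,0]
    - [0,0,0]
    - [0,0,0]
    - [0,0,0]
    - [0,0,0]
    - [0,0,0]
    - [0,0,0]
    - [0,0,0]
  jaw: [1,1,1,1,1,1,1,1,1,1]

```text
clock: 8.8
tool_pos: [0.4839, 0.1523, 0.0088]
eef_rot: [[-0.0, 1.0, 0.0], [-0.0, 0.0, -1.0], [-1.0, -0.0, 0.0]]
contact_force: [0.4, -0.8, 0.4]
opening: -0.0
```

carry_out:
  twist:
    - [0,0,0]
    - [0,0,0]
    - [0,0,0]
    - [0,0,0]
    - [0,0,0]
    - [0,0,0]
    - [0,0,0]
    - [0,0,0]
    - [0,0,0]
    - [0,0,0]
  offset:
    - [0,0,0]
    - [0,0,0]
    - [0,0,0]
    - [0,0,0]
    - [0,0,0]
    - [0,0,0]
    - [0,0,0]
    - [0,0,0]
    - [0,0,0]
    - [0,0,0]
  jaw: [1,1,1,1,1,1,1,1,1,1]

```text
clock: 10.05
tool_pos: [0.4839, 0.1523, 0.0088]
eef_rot: [[-0.0, 1.0, 0.0], [-0.0, 0.0, -1.0], [-1.0, -0.0, 0.0]]
contact_force: [0.7, -0.5, 0.2]
opening: 0.0002
```

carry_out:
  twist:
    - [0,0,0]
    - [0,0,0]
    - [0,0,0]
    - [0,0,0]
    - [0,0,0]
    - [0,0,0]
  offset:
    - [0,0,0]
    - [0,0,0]
    - [0,0,0]
    - [0,0,0]
    - [0,0,0]
    - [0,0,0]
  jaw: [1,1,1,1,1,1]

```text
clock: 10.8
tool_pos: [0.4839, 0.1522, 0.0088]
eef_rot: [[-0.0, 1.0, 0.0], [-0.0, 0.0, -1.0], [-1.0, -0.0, 0.0]]
contact_force: [0.2, 0.1, -0.1]
opening: -0.0002
```

carry_out:
  twist:
    - [0,0,0]
    - [0,0,0]
    - [0,0,0]
    - [0,0,0]
    - [0,0,0]
    - [0,0,0]
    - [0,0,0]
    - [0,0,0]
    - [0,0,0]
    - [0,0,0]
  offset:
    - [-0.03,0,0]
    - [-0.05,0,0]
    - [-0.05,0,0]
    - [-0.03,0,0]
    - [0,0.028,0.038]
    - [0,0.028,0.038]
    - [0,0.028,0.038]
    - [0,0.028,0.038]
    - [0,0.029,0.038]
    - [0,0,0]
  jaw: [1,1,1,1,1,1,1,1,1,1]

```text
clock: 12.05
tool_pos: [0.6262, -0.0425, 0.1679]
eef_rot: [[-0.0, 1.0, -0.006], [-0.001, -0.006, -1.0], [-1.0, -0.0, 0.001]]
contact_force: [-0.5, 0.2, -0.7]
opening: 0.0001
```

carry_out:
  twist:
    - [0,0,0]
    - [0,0,0]
    - [0,0,0]
    - [0,0,0]
    - [0,0,0]
    - [0,0,0]
  offset:
    - [0,0,0]
    - [0.03,0,0]
    - [0.03,0,0]
    - [0.03,0,0]
    - [0,0,0]
    - [0,0,0]
  jaw: [1,1,1,1,1,1]

```text
clock: 12.8
tool_pos: [0.6255, -0.0365, 0.0802]
eef_rot: [[0.002, 1.0, 0.002], [0.0, 0.002, -1.0], [-1.0, 0.002, -0.0]]
contact_force: [0.1, -0.3, -0.1]
opening: -0.0001
```

```bash
python3 -c "
from look import *
look('hole1.png',190,270,[.625,-.037,.05])"
```

```text
12.8 [ 0.6255313  -0.03649034  0.08018209] [ 0.08267191 -0.28102696 -0.08583515]
```

View pics/hole1.png

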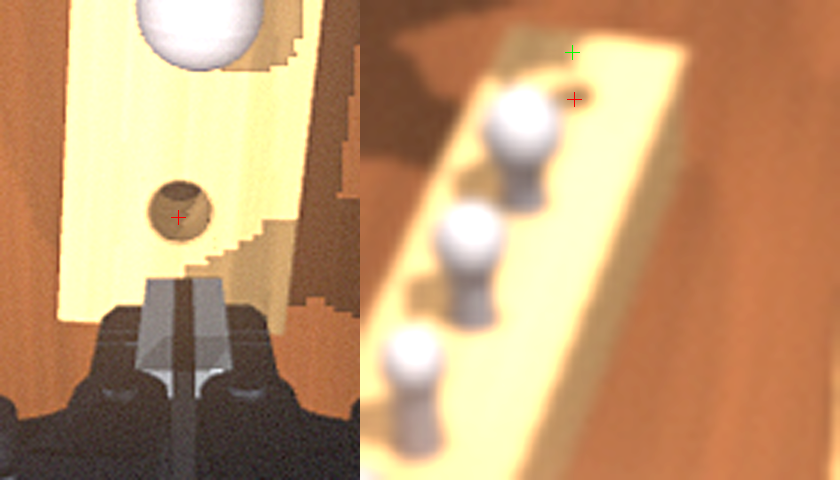

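The hole lies within 2 mm of the estimate, with the neighbouring head clear. Now I'll go down 52 mm, so the real tips are at z ≈ 0.07.

carry_out:
  twist:
    - [0,0,0]
    - [0,0,0]
    - [0,0,0]
    - [0,0,0]
    - [0,0,0]
    - [0,0,0]
  offset:
    - [0.014,0,-0.001]
    - [0.014,0,0]
    - [0.014,0,0]
    - [0.01,0,0]
    - [0,0,0]
    - [0,0,0]
  jaw: [1,1,1,1,1,1]

```text
clock: 13.65
tool_pos: [0.6253, -0.0365, 0.027]
eef_rot: [[0.001, 1.0, 0.0], [0.0, 0.0, -1.0], [-1.0, 0.001, -0.0]]
contact_force: [0.0, 0.7, -0.5]
opening: 0.0003
```

```bash
python3 -c "
from look import *
look('hole2.png',180,270,[.626,-.0355,.05])"
```

```text
13.65 [ 0.62528997 -0.03654156  0.02704235] [ 0.04975659  0.65512903 -0.50522243]
```

View pics/hole2.png

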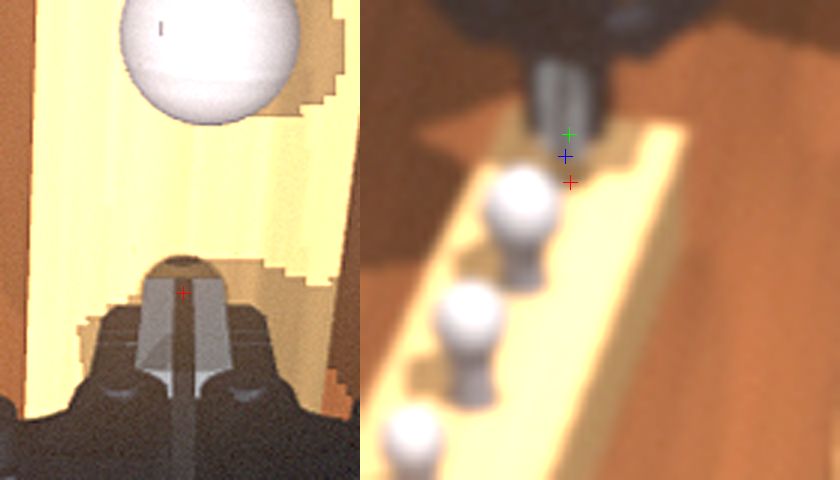

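The tips hover about 2 cm over the hole, clear of the neighbouring ball, and the force is near zero. I'll hold, then rise.

carry_out:
  twist:
    - [0,0,0]
    - [0,0,0]
    - [0,0,0]
    - [0,0,0]
    - [0,0,0]
    - [0,0,0]
    - [0,0,0]
    - [0,0,0]
    - [0,0,0]
    - [0,0,0]
  offset:
    - [0,0,-0.001]
    - [0,0,0]
    - [0,0,0]
    - [0,0,0]
    - [0,0,0]
    - [0,0,0]
    - [0,0,0]
    - [0,0,0]
    - [0,0,0]
    - [0,0,0]
  jaw: [1,1,1,1,1,1,1,1,1,1]

```text
clock: 15.0
tool_pos: [0.625, -0.0357, 0.0268]
eef_rot: [[-0.0, 1.0, 0.0], [-0.0, 0.0, -1.0], [-1.0, -0.0, 0.0]]
contact_force: [0.6, 0.5, 0.9]
opening: 0.0001
```

carry_out:
  twist:
    - [0,0,0]
    - [0,0,0]
    - [0,0,0]
    - [0,0,0]
    - [0,0,0]
    - [0,0,0]
    - [0,0,0]
    - [0,0,0]
    - [0,0,0]
    - [0,0,0]
  offset:
    - [0,0,0]
    - [0,0,0]
    - [0,0,0]
    - [0,0,0]
    - [0,0,0]
    - [0,0,0]
    - [0,0,0]
    - [0,0,0]
    - [0,0,0]
    - [0,0,0]
  jaw: [1,1,1,1,1,1,1,1,1,1]

```text
clock: 16.25
tool_pos: [0.625, -0.0357, 0.0268]
eef_rot: [[-0.0, 1.0, 0.0], [-0.0, 0.0, -1.0], [-1.0, -0.0, 0.0]]
contact_force: [0.3, 0.7, 0.8]
opening: 0.0
```

carry_out:
  twist:
    - [0,0,0]
    - [0,0,0]
    - [0,0,0]
    - [0,0,0]
    - [0,0,0]
    - [0,0,0]
  offset:
    - [0,0,0]
    - [0,0,0]
    - [0,0,0]
    - [0,0,0]
    - [0,0,0]
    - [0,0,0]
  jaw: [1,1,1,1,1,1]

```text
clock: 17.0
tool_pos: [0.6249, -0.0357, 0.0268]
eef_rot: [[-0.0, 1.0, 0.0], [-0.0, 0.0, -1.0], [-1.0, -0.0, 0.0]]
contact_force: [-0.9, -0.3, 0.7]
opening: 0.0
```

carry_out:
  twist:
    - [0,0,0]
    - [0,0,0]
    - [0,0,0]
    - [0,0,0]
    - [0,0,0]
    - [0,0,0]
    - [0,0,0]
    - [0,0,0]
    - [0,0,0]
    - [0,0,0]
  offset:
    - [-0.03,0,0]
    - [-0.05,0,0]
    - [-0.05,0,0]
    - [-0.05,0,0]
    - [-0.05,0,0]
    - [0,0,0]
    - [0,0,0]
    - [0,0,0]
    - [0,0,0]
    - [0,0,0]
  jaw: [1,1,1,1,1,1,1,1,1,1]

```text
clock: 18.25
tool_pos: [0.6247, -0.0357, 0.2561]
eef_rot: [[-0.001, 1.0, 0.0], [0.0, 0.0, -1.0], [-1.0, -0.001, -0.0]]
contact_force: [-0.9, -0.9, 0.8]
opening: 0.0002
```

```bash
python3 -c "
from h import *
f=viewer.grab_frame('side'); s=telemetry.state(); print(s['clock'],s['tool_pos'],s['contact_force'])
for d in finder.landmark_of('loose_ball',f): print(d['confidence'],at_z(f,d['position'],.017))
save(f,'end.png')"
```

```text
18.3 [ 0.62481776 -0.03566657  0.25626425] [ 0.13462431 -0.80582059  0.18949008]
0.82 [0.47474143 0.15193064 0.017     ]
0.7 [0.46517329 0.3249906  0.017     ]
0.66 [0.32615505 0.19490974 0.017     ]
0.33 [0.46734756 0.0710441  0.017     ]
```

View pics/end.png

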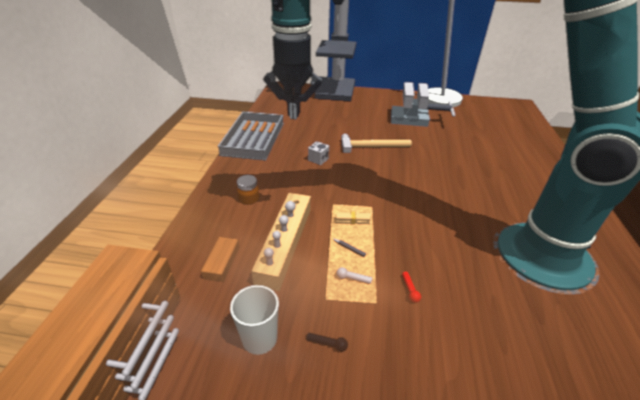

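The end picture shows the hand raised, fingers at (113,293), and everything where it was: the steel punch at (274,345) and the stand with its four punches. I'll hand it in.

```bash
python3 -c "
from rig import manip; print(manip.hand_in())"
```

```text
the job is handed in; nothing more can be done
None
```

I pointed with shut fingers at the ball of the steel punch on the pad, then at the rightmost hole of the stand, the only empty one. I held over 2 s at each, raised the hand and handed in at about 18 s of the 48 s allowed.

- **Disagreement:** the cameras and the reported TCP did not agree. The side and wrist views both put the real fingertips 40–45 mm behind the reported TCP, so I took the offset as 42 mm and set heights by that.
    - The contact force stayed near zero with the reported TCP at z = 0.009, below the ball's centre. That supports the pictures.
    - If the reported TCP were right after all, both pointing heights would be about 42 mm too low.
- **Heights by the pictures:** the fingertips were about 2 cm above the ball and about 2 cm above the hole's mouth. I estimate this is good to about 4 mm in height and 2 mm sideways.
- **Last checks:** the reported TCP was at z = 0.256, so the fingertips were at 0.25–0.30 m whichever is right. Forces stayed within about 1 N at every reading, and in the end picture nothing appears to have moved.
- **Weak spot in the checks:** the final network reading of the ball (x 0.475) differs by about 1 cm from the top-view value (0.485). The first side reading was similar (0.478), so I took it as network scatter.

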